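# Clamp a tube rack on the mixer with its hairpin clip and start it

### The arm

A 6-joint arm with a two-finger parallel gripper is mounted at the origin on a cart in front of the work surface, level with it; the furniture and walls round the work are solid. World frame = base frame: x ahead of the robot, y to its left, z up, the work surface at z = 0. Lengths are in m, angles in rad, forces in N, time in s.
With the tool pointing down it reaches from about 0.35 to 0.775 m from the base axis. Payload 7.3 kg.
Tool frame: the origin (TCP) lies midway between the tips of the shut fingers; the grasp point (between the pads) lies grasp_offset behind it (grasp_offset is the distance from the TCP to the grasp point, in m); z points along the fingers, y is the line along which they close (so a half turn about z gives the same grasp; the last joint's range is limited). The gripper opens to 92 mm and grips with 3 to 60 N. Pads are 19 mm wide; open, the fingers measure 130 mm over their backs; the gripper's body (75 mm by 190 mm) begins 47 mm behind the grasp point.
Start: joints at [1.079, 0.342, 1.524, -0, 1.275, -0.146], TCP at [0.178, 0.494, 0.227] pointing down, gripper open.
Joint ranges: [-2.53, 2.53], [-0.77, 2.02], [0.04, 2.7], [-1, 4.14], [0.28, 2.66], [-3.11, 3.11]. Speed limits (rad/s): [2.57, 2.57, 3.14, 3.14, 3.14, 3.14].

### API

Orientations are given as [roll, pitch, yaw] about the fixed x, y, z axes, in that order (R = Rz(yaw) Ry(pitch) Rx(roll)).
In Python, from cell import * gives the robot as it stands.
- The arm moves only by the tool step_arm, never from a script. Its argument "plan" is a list of rows, each a list of 5 numbers: the closure, from -1 (fully open) to 1 (shut), then the shift along the tool's x, y, z in m, then the turn about the tool's z in rad. In form: [[hand, x, y, z, twist], ...]. A call has 1 to 20 rows; each row is the pose to reach, as a shift and turn from the pose commanded when the call began, along the tool's axes at that moment; what a row does not reach only later rows make up. A row lasts 1/8 s, in which the tool goes at most 62.5 mm and 10.7 degrees, less where a joint would pass 70% of its speed; a pose out of reach is approached as far as the arm can. A call with a gripper value outside its range is refused whole. The fingers move at their own pace and stop on an object; "grip_force" is the grip in N (left out, the last holds). Time passes only in rows, so rows that repeat a pose let the fingers close. It gives the time, the measured TCP pose, the force, the opening and the grip force at its end, in the units of the state.
- observe(): the state, without advancing time (a new reading comes with each control period).
- read_camera(name): name is "scene" or "top" or "wrist"; returns a dict with "img" (480x640x3 uint8, red, green, blue), "range_z" (480x640 float32, m along the optical axis (not along the pixel's ray), 0 where there is no reading), "fx", "fy", "cx", "cy" (pixels), "R" (3x3) and "t" (3): a world point X has camera coordinates R X + t; the wrist camera has in their place "T_tool_cam" (4x4, takes a point from camera to tool coordinates, whose origin is the TCP and whose axes are the flange's). Camera axes: x right, y down, z forward; pixel columns grow to the right and rows downward; lengths in m; the calibration is good to about 2 mm. A picture is of the moment at which its call begins: read the wrist's pose just before it.
- hand_in(): hands the job in; it is judged then, once.
The state is a dict: "time": time; "qpos": joint angles; "qvel": joint speeds; "joint_efforts": joint torques, N m; "tool_pos": TCP position; "tool_rot": TCP orientation; "contact_force": force on the tool from outside, world axes, zero at the start; "torque": the same for the moment, N m; "opening": finger opening in m; "grip_force": force on a finger pad.
Only numpy, scipy, OpenCV 4.12 (cv2) and the standard library are available. Lean on these libraries where they do the work, as an engineer would, in place of code of your own. Each camera call takes 0.05 s, during which the arm holds its last target. There are 200 camera calls.

### The job

Secure the loaded tube rack on the bench mixer and start it: push the rack fully home against the back stop, press the hold-down plate all the way down over the tubes, slide the hairpin clip through the cross hole of the locking post until its bent leg has snapped round the post, and only then push the switch paddle fully over to the back. Keep the tubes standing in the rack and do not disturb the bottles and the slide box beside the mixer.

Things in the scene. Friction and masses are not known exactly. Their poses are not given: they have to be found in the camera images.
- mixer: bench tube mixer, fixed. White housing 190 x 260 mm, aluminium platform on top, 45 mm above the worktop. x points from its front (robot side) to its back, y to its left, z up; origin on the worktop below the rack's home. Control housing on its right at the front: x -95 to 30, y -230 to -130, top 52 mm high. Two plain posts at x 38, y +-88, 192 mm high
- back_stop (a point): mixer x 84, y 0, on the platform (z 45 mm): face of the back stop, a sheet 32 mm high. Two guide strips 14 mm high, 74 mm apart inside, run along mixer x and lead the rack to it, over the platform and a loading shelf level with it, which juts out in front to mixer x -170
- rack: loose bent-aluminium tube rack 68 x 167 x 100 mm, 0.13 to 0.24 kg, holding three capped tubes; stands between the guide strips, pulled 45 to 75 mm out to the front. Origin amid underside; own y is its long way and points to the mixer's back. Home: far end sheet on the back stop, origin at mixer x 0 to 1, y 0 mm
- rack_end (a point): middle of the outer face of the rack's near upright end sheet, 55 mm above the rack's underside: push here, along mixer x. The sheet is 68 mm wide, 2 mm thick, 100 mm high, with a hand slot 74 to 89 mm up; the far sheet is alike
- holddown (a joint): travel of the hold-down plate down its posts, m: 0 up (start; underside 161 mm above the worktop, clear of the rack's end sheets), 0.025 fully down (underside 136 mm, 2 mm above the tube tops and between the taller end sheets). Pressing with about 6 to 12 N moves it; friction keeps it where it is left
- press_pad (a point): top centre of a round black rubber pad, 34 mm across, 3 mm high, on the plate (mixer x 29, y 0): press here. Plate: grey sheet metal, mixer x -52 to 52, y -118 to 128 mm, 4 mm thick; its upper face is 3 mm below this point, 165 mm above the worktop when up, 140 when down
- clip: loose hairpin clip (R-clip), 8 mm steel wire, 120 x 36 mm, 0.08 to 0.13 kg, flat in a track on the plate. Own x runs along the straight leg to its tip (x 52 mm), y to the bent leg, whose hollow at x 0 fits the post. Origin on the straight leg's underside, at the place that sits in the post. At the start it points at the post (mixer -y), origin 80 to 102 mm from it
- clip_bow (a point): rearmost point of the clip's round bow, 4 mm above the plate (clip x -68, y 14 mm). Push here along the clip's x; no grip is needed, the clip then keeps to the front strip of the track. Springing the bent leg over the post takes about 6 to 12 N, then it snaps in and stops; the bow ends 68 mm short of the post's axis
- track (a point): middle of the track's floor on the plate's upper face, at mixer x -18, y 30. Two strips 6 mm high, 39.5 mm apart inside, run along mixer y from y 124 to the post; the front one leads the straight leg (1.5 mm play) to the cross hole. The clip rides down with the plate
- clip_leg (a joint): how far the clip's bent leg is sprung open, rad: 0 at rest, 0.1 to 0.2 while it rides over the post, below 0.08 again when it hugs the post
- post_hole (a point): on the axis of the locking post, 140 mm above the worktop. Fixed steel post, 24 mm thick, mixer x -32, y -75, 182 mm high. Its cross hole, 12 mm wide, runs along mixer y from 1 mm below to 11.5 mm above this point, so it is open to the clip only when the plate is down. Clip home: clip origin at this point
- switch (a joint): angle of the black switch paddle on the control housing, rad: 0 off (leaning to the robot, mixer -x), 1.0 on (leaning to the back, mixer +x); starts at 0 to 0.12, stays where it is left and takes about 2 N at its tip
- switch_tip (a point): tip of the switch paddle, 38 mm from its pivot; paddle 16 mm wide, 7 mm thick. Pivot line along mixer y, at mixer x -58, y -180 mm, 58 mm above the worktop
- bottle_a: bystander: larger reagent bottle, 42 mm thick, 92 mm high, origin under it
- bottle_b: bystander: smaller reagent bottle, 34 mm thick, 78 mm high, origin under it
- slides: bystander: cardboard slide box 78 x 84 x 33 mm, origin under it
- tube_a: capped blood tube in the rack, 17 mm thick at the cap, 84 mm long, origin at its foot, z along it; top 89 mm above the platform
- tube_b: capped blood tube in the rack, 17 mm thick at the cap, 84 mm long, origin at its foot, z along it; top 89 mm above the platform
- tube_c: capped blood tube in the rack, 17 mm thick at the cap, 84 mm long, origin at its foot, z along it; top 89 mm above the platform
Mind the look-alikes: they are no part of the job. What is shaped like the rack but turquoise is not meant.

How it is judged:
On the way, in this order (a step that is already met when the one before it is completed fails the run):
1. the rack is home against the back stop (x of rack in the frame of mixer above -0.006 m), for 0.2 s.
2. the hold-down plate is fully down, the rack still home (x of rack in the frame of mixer above -0.006 m and value of joint holddown above 0.022 m), for 0.2 s.
3. the clip is through the post and its bent leg hugs it, plate down and rack home (all of step 2 and horizontal distance between clip and post_hole below 0.006 m and distance between clip and post_hole below 0.008 m and value of joint clip_leg below 0.08 rad), for 0.2 s.
4. the switch paddle is over to the back (value of joint switch above 0.75 rad and horizontal distance between clip and post_hole below 0.006 m and distance between clip and post_hole below 0.008 m and value of joint clip_leg below 0.08 rad), for 0.2 s.
At the end, for the whole second after the job is handed in: The rack stands within 6 mm of home, the hold-down plate is within 3 mm of fully down, the clip sits within 6 mm of home in the locking post's cross hole with its bent leg closed (sprung open less than 0.08 rad), the switch paddle is over to the back (above 0.75 rad), all at rest (all of step 2 and all of step 4 and linear speed of each of clip, rack below 0.02 m/s); the robot touches nothing.
It fails at once if a tube tips over or comes out of the rack (angle between any of tube_a, tube_b, tube_c's own z axis and vertical above 0.5 rad).
It fails at once if a bottle or the slide box is moved more than 25 mm (distance of any of bottle_a, bottle_b, slides from where it was at the start of the episode above 0.025 m).
It also fails if it takes over 54 s, if anything falls off the work surface, if the arm or the gripper's body presses on something with over 40 N, if the wrist force passes 120 N, or if a joint passes its speed limit or range.

## Working session

There is one attempt and no reset: what is moved stays moved. The work goes in short steps, Python scripts to look and compute and a tool call to move; the robot and the scene stay as the last step left them, time stands still between calls to the robot, and variables do not carry over. Pictures are saved under pics/ and viewed, at most 10 in all, crops included, and the job is handed in when it is done.

Besides the shell and the picture viewer there is one more tool, called after ">>>" as name([rows], argument=value, ...), one row to a line, values as JSON. step_arm: Moves the arm, as the interface text tells. Its arguments: {"type":"object","properties":{"plan":{"type":"array","items":{"type":"array","items":{"type":"number"}}},"grip_force":{"type":"number"}},"required":["plan"]}

```bash
mkdir -p pics; cat > h.py <<'E'
from cell import *
import numpy as np, cv2
def cam(n):
    c=read_camera(n); return c
def pts(c):
    z=c["range_z"]; v,u=np.mgrid[0:480,0:640]
    P=np.stack([(u-c["cx"])/c["fx"]*z,(v-c["cy"])/c["fy"]*z,z],-1)
    W=(P-np.array(c["t"]))@np.array(c["R"])   # R^T (P-t)
    W[z==0]=np.nan
    return W
E
python3 - <<'E'
from h import *
s=observe(); print({k:np.round(v,3) for k,v in s.items()})
for n in("scene","top"):
    c=cam(n); np.savez(f"pics/{n}.npz",**c); cv2.imwrite(f"pics/{n}.png",c["img"][:,:,::-1]); print(n,c["fx"],np.round(c["R"],3),np.round(c["t"],3))
E
```

```text
{'time': np.float64(0.0), 'qpos': array([ 1.079,  0.343,  1.525, -0.   ,  1.275, -0.146]), 'qvel': array([-0.001, -0.   , -0.002,  0.001, -0.   , -0.001]), 'joint_efforts': array([ 1.0000e-03, -4.3124e+01, -2.4422e+01,  7.2000e-02,  5.6000e-02,
       -0.0000e+00]), 'tool_pos': array([0.178, 0.494, 0.226]), 'tool_rot': array([-3.14 , -0.   ,  2.796]), 'contact_force': array([-0.524, -0.114,  0.521]), 'torque': array([ 0.028,  0.049, -0.008]), 'grip_force': np.float64(0.0), 'opening': np.float64(0.092)}
scene 556.1453769742627 [[-0.874 -0.486  0.019]
 [-0.356  0.612 -0.707]
 [ 0.331 -0.624 -0.707]] [0.498 0.341 1.227]
top 597.7789600697561 [[-0.016 -1.    -0.018]
 [-0.983  0.019 -0.182]
 [ 0.183  0.014 -0.983]] [-0.014  0.628  1.589]
```

View pics/scene.png

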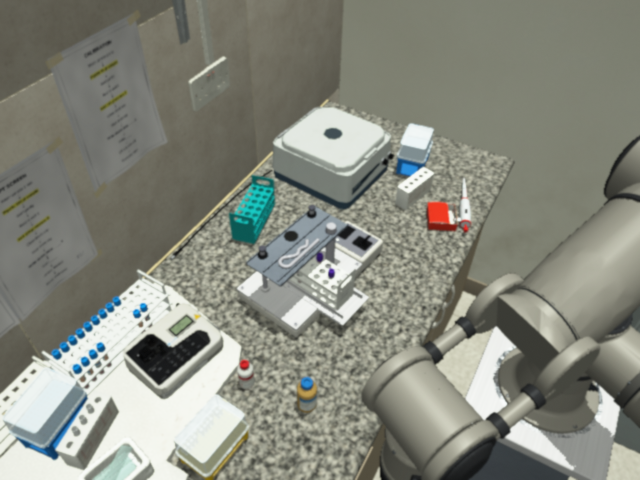

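View pics/top.png

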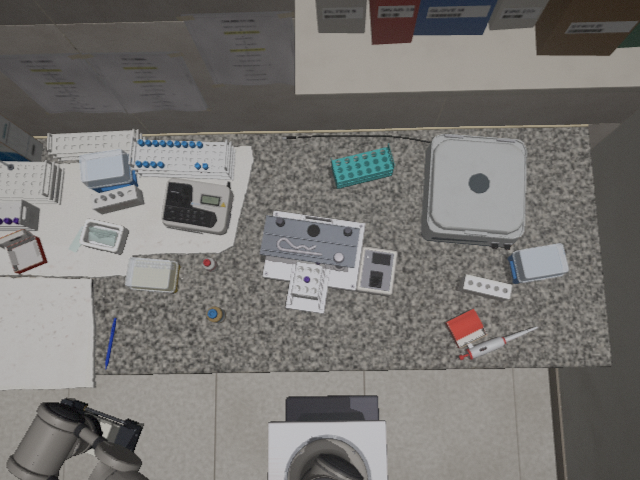

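The top view shows the mixer at about (313,245). The white rack with purple caps is at (307,287), pulled out toward the robot. The look-alike is the turquoise rack at (362,167), which is free-standing and not between the guide strips, so the white one is meant. The pad is at (313,230), the clip at (297,245), the locking post at (339,257) and the switch at (376,280). I'll confirm these in an enlarged crop and measure.

```bash
python3 - <<'E'
from h import *
c=dict(np.load("pics/top.npz")); W=pts(c); np.save("pics/W.npy",W)
cr=c["img"][200:320,250:410,::-1]; cv2.imwrite("pics/crop.png",cv2.resize(cr,(800,600),interpolation=cv2.INTER_CUBIC))
for (u,v) in [(313,230),(339,257),(297,245),(307,280),(376,280),(300,310),(350,275),(267,220),(353,230),(388,285)]: print(u,v,np.round(W[v,u],3))
# plate: pts at z ~.165
sub=np.zeros((480,640),bool); sub[200:290,250:400]=1
m=(sub&(abs(W[...,2]-.165)<.005)).astype(np.uint8)
xy=W[m>0][:,:2].astype(np.float32); r=cv2.minAreaRect(xy); print("plate",len(xy),r,cv2.boxPoints(r), np.median(W[m>0][:,2]))
# shelf/platform
m=sub&(abs(W[...,2]-.045)<.004); print("plat z",np.median(W[m][:,2]),m.sum())
E
```

```text
313 230 [0.641 0.023 0.171]
339 257 [ 0.567 -0.042  0.18 ]
297 245 [0.602 0.065 0.171]
307 280 [0.516 0.042 0.133]
376 280 [ 0.52  -0.14   0.074]
300 310 [ 0.449  0.071 -0.003]
350 275 [ 0.538 -0.071  0.049]
267 220 [0.67  0.143 0.167]
353 230 [ 0.64  -0.08   0.164]
388 285 [ 0.508 -0.173  0.058]
plate 2790 ((0.6136409640312195, 0.03392897546291351), (0.24616464972496033, 0.10561735928058624), 80.48233032226562) [[ 0.5412073  -0.07872707]
 [ 0.64537084 -0.09619109]
 [ 0.6860746   0.14658502]
 [ 0.5819111   0.16404904]] 0.16544366572142483
plat z 0.04546076937519964 1736
```

View pics/crop.png

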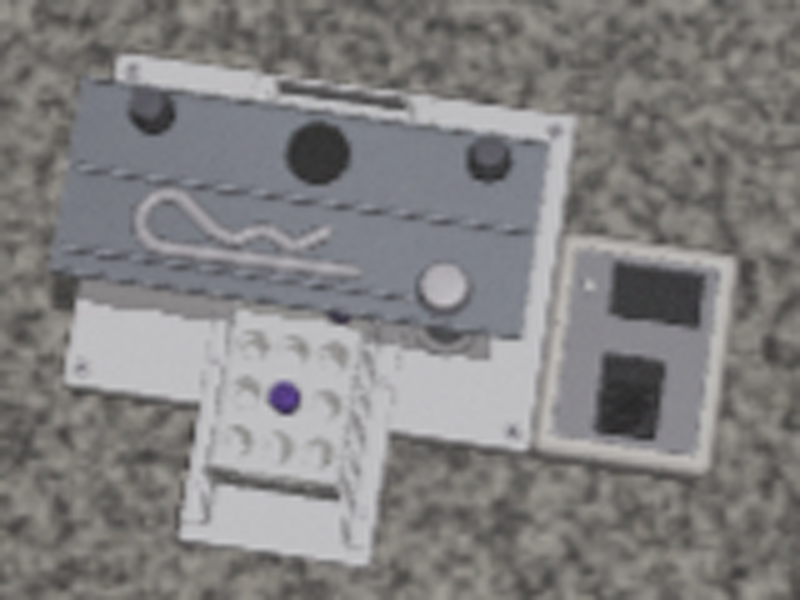

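The crop confirms the white rack, with purple caps at (285,397) and (340,315), standing between the guide strips. It also shows the pad at (318,153), the clip bow at (137,222) with its straight leg in front, the post at (443,287) and the switch at (630,395). The mixer frame follows from the plate.

```bash
cat >> h.py <<'E'
a=-0.166; O=np.array([.6128,.0290]); X=np.array([np.cos(a),np.sin(a)]); Y=np.array([-np.sin(a),np.cos(a)])
def mx(W):  # world -> mixer
    d=W[...,:2]-O; return np.concatenate([np.stack([d@X,d@Y],-1),W[...,2:3]],-1)
def here():
    s=observe(); d=mx(np.array(s["tool_pos"])); print("t",round(float(s["time"]),2),"mixer mm",np.round(d*1000,1),"yaw",np.round(s["tool_rot"],3),"F",np.round(s["contact_force"],1),"q",np.round(s["qpos"],2)); return s
E
python3 - <<'E'
from h import *
import cell; print([x for x in dir(cell) if x[0]!='_'], getattr(cell,"grasp_offset",None))
here(); c=dict(np.load("pics/top.npz")); M=mx(np.load("pics/W.npy"))*1000
def rng(n,m): print(n,m.sum(),np.round(np.nanpercentile(M[m],[2,50,98],axis=0),1).tolist())
x,y,z=M[...,0],M[...,1],M[...,2]
rng("rack top",(abs(y)<40)&(x<-55)&(x>-180)&(z>139)&(z<150))
rng("clip",(z>168)&(x>-40)&(x<4)&(y>-50)&(y<120))
rng("post",(z>177)&(x<-10)&(x>-60)&(y<-50)&(y>-110))
rng("pad",(c["img"].max(-1)<60)&(z>160)&(z<175)&(abs(y)<30))
rng("switch",(z>75)&(z<110)&(y<-140)&(y>-220)&(x<0))
rng("ctrl",(abs(z-52)<4)&(y<-120)&(y>-240)&(abs(x)<110))
E
```

```text
['IKError', 'grasp_offset', 'hand_in', 'observe', 'read_camera'] 0.0188
t 0.1 mixer mm [-505.8  386.3  226.1] yaw [-3.14  -0.     2.796] F [-0.1 -0.3  0.5] q [ 1.08  0.34  1.52 -0.    1.28 -0.15]
rack top 13 [[-137.6, -29.5, 139.1], [-137.2, -7.1, 145.7], [-136.5, 27.9, 149.2]]
clip 483 [[-39.3, -41.9, 168.2], [-21.5, 34.6, 171.7], [3.4, 113.5, 179.0]]
post 67 [[-43.8, -85.9, 177.5], [-33.7, -75.6, 182.2], [-22.8, -64.9, 190.4]]
pad 102 [[13.3, -14.3, 163.2], [27.4, -1.2, 168.3], [40.6, 11.6, 173.8]]
switch 28 [[-77.4, -187.8, 77.1], [-71.3, -179.7, 89.7], [-62.2, -173.7, 96.4]]
ctrl 1008 [[-92.5, -227.1, 48.3], [-29.1, -174.3, 52.3], [29.0, -123.4, 55.8]]
```

```bash
cat >> h.py <<'E'
O=O-.0015*X-.0008*Y
def to(*tg):  # mixer mm targets -> shift in tool axes
    s=here(); r=s["tool_rot"]; y=r[2]; tx=np.array([np.cos(y),np.sin(y)]); ty=np.array([np.sin(y),-np.cos(y)])
    for t in tg:
        w=O+X*t[0]/1e3+Y*t[1]/1e3-s["tool_pos"][:2]
        print(t,"shift",np.round([w@tx,w@ty,s["tool_pos"][2]-t[2]/1e3],4))
    print("twist to align", round(float(y-(np.pi+a)),3))
E
python3 -c "
from h import *
to((-185,0,227),(-185,0,108))"
```

```text
t 0.1 mixer mm [-504.3  387.1  226.1] yaw [-3.14  -0.     2.796] F [-0.1 -0.3  0.5] q [ 1.08  0.34  1.52 -0.    1.28 -0.15]
(-185, 0, 227) shift [-0.3834 -0.3238 -0.0009]
(-185, 0, 108) shift [-0.3834 -0.3238  0.1181]
twist to align -0.18
```

>>> step_arm([
  [1,-0.04,-0.034,0,-0.03],
  [1,-0.08,-0.068,0,-0.09],
  [1,-0.12,-0.101,0,-0.18],
  [1,-0.16,-0.135,0,-0.18],
  [1,-0.2,-0.169,0,-0.18],
  [1,-0.24,-0.203,0,-0.18],
  [1,-0.28,-0.236,0,-0.18],
  [1,-0.32,-0.27,0,-0.18],
  [1,-0.35,-0.296,0,-0.18],
  [1,-0.372,-0.314,0,-0.18],
  [1,-0.3834,-0.3238,0.01,-0.18],
  [1,-0.3834,-0.3238,0.05,-0.18],
  [1,-0.3834,-0.3238,0.09,-0.18],
  [1,-0.3834,-0.3238,0.11,-0.18],
  [1,-0.3834,-0.3238,0.118,-0.18],
  [1,-0.3834,-0.3238,0.118,-0.18],
])

```text
time: 2.1
tool_pos: [0.4286, 0.0597, 0.1084]
tool_rot: [3.142, -0.001, 2.976]
contact_force: [0.1, 0.4, -0.2]
opening: 0.0005
grip_force: 0.0
```

```bash
python3 -c "
from h import *
to((-147,0,108),(-93,0,108))"
```

```text
t 2.1 mixer mm [-185.3    0.6  108.4] yaw [ 3.142e+00 -1.000e-03  2.976e+00] F [ 0.1  0.4 -0.2] q [-0.04  0.32  1.93  0.    0.89 -1.44]
(-147, 0, 108) shift [-0.0383 -0.0006  0.0004]
(-93, 0, 108) shift [-0.0923 -0.0007  0.0004]
twist to align 0.001
```

>>> step_arm([
  [1,-0.02,-0.0006,0,0],
  [1,-0.033,-0.0006,0,0],
  [1,-0.039,-0.0006,0,0],
  [1,-0.045,-0.0006,0,0],
  [1,-0.051,-0.0006,0,0],
  [1,-0.057,-0.0006,0,0],
  [1,-0.063,-0.0006,0,0],
  [1,-0.069,-0.0006,0,0],
  [1,-0.075,-0.0006,0,0],
  [1,-0.08,-0.0006,0,0],
  [1,-0.084,-0.0006,0,0],
  [1,-0.087,-0.0006,0,0],
])

```text
time: 3.6
tool_pos: [0.5148, 0.0444, 0.1087]
tool_rot: [3.141, -0.0, 2.976]
contact_force: [-3.7, 0.3, 1.4]
opening: 0.0005
grip_force: 1.5
```

```bash
python3 - <<'E'
from h import *
to((-93,0,108)); c=cam("top"); M=mx(pts(c))*1000
x,y,z=M[...,0],M[...,1],M[...,2]
cr=c["img"][200:320,250:410,::-1]; cv2.imwrite("pics/crop2.png",cv2.resize(cr,(800,600),interpolation=cv2.INTER_CUBIC))
E
```

```text
t 3.6 mixer mm [-97.7  -0.2 108.7] yaw [ 3.141 -0.     2.976] F [-3.7  0.3  1.4] q [-0.06  0.45  1.71  0.    0.98 -1.47]
(-93, 0, 108) shift [-0.0047  0.0002  0.0007]
twist to align 0.0
```

View pics/crop2.png

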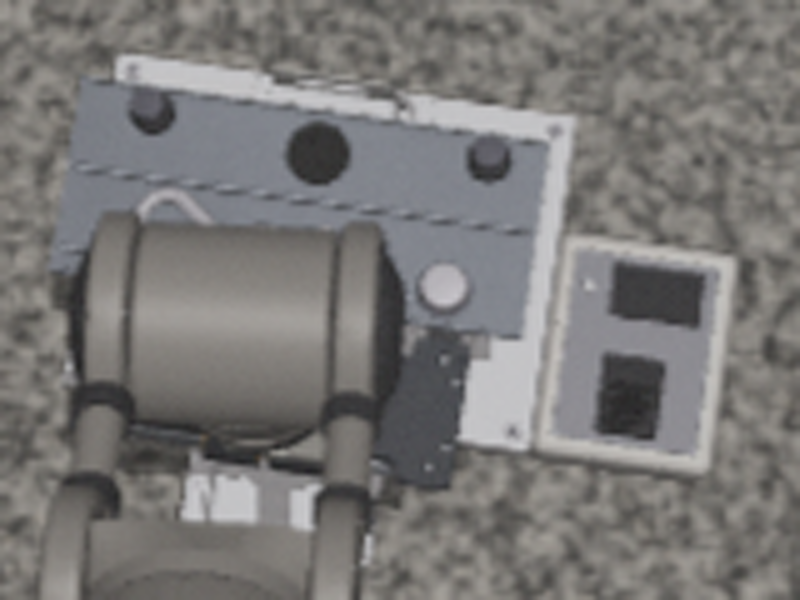

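The arm hides the rack. The far sheet's slot now shows at the back stop, near (395,98). I'll push on until the force rises.

>>> step_arm([
  [1,-0.002,0,0,0],
  [1,-0.004,0,0,0],
  [1,-0.006,0,0,0],
  [1,-0.006,0,0,0],
])

```text
time: 4.15
tool_pos: [0.521, 0.0433, 0.1087]
tool_rot: [3.141, 0.001, 2.976]
contact_force: [-0.1, -0.3, 0.1]
opening: 0.0004
grip_force: 0.0
```

>>> step_arm([
  [1,-0.001,0,0,0],
  [1,-0.002,0,0,0],
  [1,-0.003,0,0,0],
  [1,-0.003,0,0,0],
])

```text
time: 4.65
tool_pos: [0.5229, 0.043, 0.1087]
tool_rot: [-3.142, -0.001, 2.976]
contact_force: [-5.0, 0.2, 2.8]
opening: 0.0008
grip_force: 2.6
```

>>> step_arm([
  [1,-0.001,0,0,0],
  [1,-0.002,0,0,0],
  [1,-0.003,0,0,0],
  [1,-0.003,0,0,0],
])

```text
time: 5.15
tool_pos: [0.5227, 0.043, 0.1087]
tool_rot: [-3.141, -0.008, 2.976]
contact_force: [-16.8, 1.6, 13.1]
opening: 0.0004
grip_force: 8.4
```

```bash
python3 -c "
from h import *
here()"
```

```text
t 5.15 mixer mm [-89.7  -0.2 108.7] yaw [-3.141 -0.008  2.976] F [-16.8   1.6  13.1] q [-0.06  0.47  1.68  0.    1.   -1.47]
```

>>> step_arm([
  [1,0.01,0,0,0],
  [1,0.04,0,0,0],
  [1,0.045,0,-0.05,0],
  [1,0.045,0,-0.1,0],
  [1,0.03,0,-0.12,0],
  [1,-0.02,0,-0.12,0],
  [1,-0.07,0,-0.12,0],
  [1,-0.1,0,-0.12,0],
  [1,-0.114,0,-0.12,0],
  [1,-0.114,0,-0.12,0],
])

```text
time: 6.4
tool_pos: [0.6397, 0.0233, 0.228]
tool_rot: [3.142, 0.001, 2.975]
contact_force: [-1.0, -1.0, 0.7]
opening: 0.0004
grip_force: 0.0
```

```bash
python3 -c "
from h import *
to((29,0,172),(29,0,142))"
```

```text
t 6.4 mixer mm [ 29.   -0.4 228. ] yaw [3.142e+00 1.000e-03 2.975e+00] F [-1.  -1.   0.7] q [-0.08  0.56  1.17  0.    1.41 -1.49]
(29, 0, 172) shift [-0.      0.0004  0.056 ]
(29, 0, 142) shift [-0.      0.0004  0.086 ]
twist to align -0.0
```

>>> step_arm([
  [1,0,0,0.03,0],
  [1,0,0,0.05,0],
  [1,0,0,0.057,0],
  [1,0,0,0.061,0],
  [1,0,0,0.065,0],
  [1,0,0,0.069,0],
  [1,0,0,0.073,0],
  [1,0,0,0.077,0],
  [1,0,0,0.081,0],
  [1,0,0,0.084,0],
  [1,0,0,0.086,0],
  [1,0,0,0.088,0],
  [1,0,0,0.088,0],
])

```text
time: 8.02
tool_pos: [0.6389, 0.0237, 0.1432]
tool_rot: [3.141, 0.002, 2.976]
contact_force: [-6.3, 0.8, 10.1]
opening: 0.0004
grip_force: 4.7
```

>>> step_arm([
  [1,0,0,0.001,0],
  [1,0,0,0.003,0],
  [1,0,0,0.004,0],
  [1,0,0,0.004,0],
])

```text
time: 8.52
tool_pos: [0.639, 0.0237, 0.143]
tool_rot: [3.141, 0.005, 2.976]
contact_force: [-12.7, 1.3, 28.8]
opening: 0.0002
grip_force: 14.5
```

>>> step_arm([
  [1,0,0,-0.02,0],
  [1,0,0,-0.06,0],
  [1,0.01,0.02,-0.1,0],
  [1,0.03,0.06,-0.1,0],
  [1,0.045,0.1,-0.1,0],
  [1,0.047,0.13,-0.1,0],
  [1,0.047,0.14,-0.1,0],
  [1,0.047,0.14,-0.1,0],
])

```text
time: 9.52
tool_pos: [0.6158, 0.1694, 0.2369]
tool_rot: [-3.141, 0.001, 2.977]
contact_force: [0.8, -1.1, 0.1]
opening: 0.0006
grip_force: 0.0
```

```bash
python3 - <<'E'
from h import *
s=here(); c=cam("wrist"); T=np.array(c["T_tool_cam"])
cv2.imwrite("pics/w1.png",c["img"][:,:,::-1])
from scipy.spatial.transform import Rotation as R
Rt=R.from_euler("xyz",s["tool_rot"]).as_matrix()
z=c["range_z"]; v,u=np.mgrid[0:480,0:640]
P=np.stack([(u-c["cx"])/c["fx"]*z,(v-c["cy"])/c["fy"]*z,z],-1)
W=(P@T[:3,:3].T+T[:3,3])@Rt.T+s["tool_pos"]; M=mx(W)*1000; M[z==0]=np.nan
np.save("pics/Mw.npy",M)
x,y,zz=M[...,0],M[...,1],M[...,2]
def rng(n,m): print(n,m.sum(),np.round(np.nanpercentile(M[m],[1,50,99],axis=0),1).tolist() if m.sum() else "")
rng("plate",(abs(zz-140)<2.5)&(abs(x)<60)&(abs(y)<130))
rng("clip",(zz>146.8)&(zz<153)&(x>-40)&(x<3)&(y>-60)&(y<122))
rng("post",(zz>175)&(zz<187)&(x<-10)&(x>-60)&(y<-50)&(y>-110))
E
```

```text
t 9.53 mixer mm [-18.7 139.8 236.9] yaw [-3.141e+00  1.000e-03  2.977e+00] F [ 0.8 -1.1  0.1] q [ 0.15  0.55  1.16 -0.    1.43 -1.26]
plate 17210 [[-49.2, -92.8, 137.7], [-14.2, 0.7, 139.1], [26.6, 124.8, 142.2]]
clip 1037 [[-31.3, -25.9, 146.8], [-20.2, 36.5, 147.3], [-1.3, 84.4, 148.7]]
post 40 [[-32.8, -66.4, 175.1], [-27.0, -64.7, 175.7], [-22.6, -63.3, 177.5]]
```

View pics/w1.png

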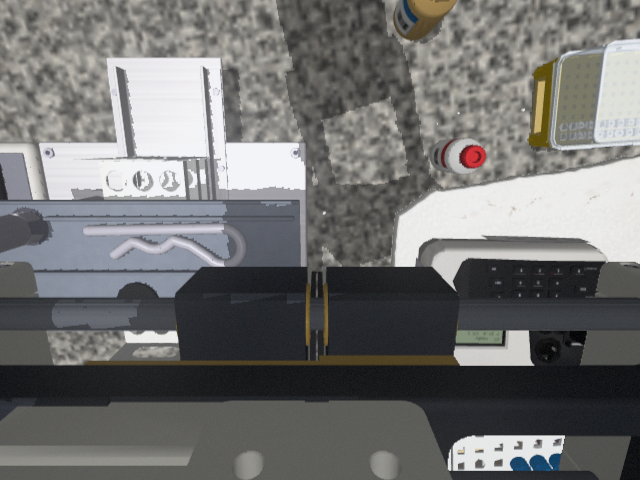

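The wrist view shows the clip flat in its track. The straight leg's tip is at (85,230) and the bow at (245,243). The plate is down at z about 140 mm and the rack sits beneath it. The bow is at mixer y of about 88 to 92, so I'll come down behind it at y 122.

>>> step_arm([
  [1,-0.0007,-0.018,0,0],
  [1,-0.0007,-0.018,0.05,0],
  [1,-0.0007,-0.018,0.08,0],
  [1,-0.0007,-0.018,0.09,0],
  [1,-0.0007,-0.018,0.094,0],
  [1,-0.0007,-0.018,0.0945,0],
  [1,-0.0007,-0.018,0.0945,0],
])

```text
time: 10.45
tool_pos: [0.6139, 0.1516, 0.1434]
tool_rot: [3.141, 0.002, 2.976]
contact_force: [0.0, 0.1, -0.6]
opening: 0.0008
grip_force: 0.0
```

```bash
python3 -c "
from h import *
to((-18,100,142),(-18,12,142))"
```

```text
t 10.45 mixer mm [-17.7 121.9 143.4] yaw [3.141e+00 2.000e-03 2.976e+00] F [ 0.   0.1 -0.6] q [ 0.12  0.61  1.33  0.    1.21 -1.28]
(-18, 100, 142) shift [ 0.0003 -0.0219  0.0014]
(-18, 12, 142) shift [ 0.0004 -0.1099  0.0014]
twist to align 0.0
```

>>> step_arm([
  [1,0,-0.004,0.001,0],
  [1,0,-0.009,0.001,0],
  [1,0,-0.014,0.001,0],
  [1,0,-0.019,0.001,0],
  [1,0,-0.024,0.001,0],
  [1,0,-0.029,0.001,0],
  [1,0,-0.034,0.001,0],
  [1,0,-0.039,0.001,0],
  [1,0,-0.044,0.001,0],
  [1,0,-0.049,0.001,0],
  [1,0,-0.054,0.001,0],
  [1,0,-0.059,0.001,0],
])

```text
time: 11.95
tool_pos: [0.6036, 0.0931, 0.1412]
tool_rot: [3.141, 0.0, 2.976]
contact_force: [0.2, 0.4, 0.4]
opening: 0.0005
grip_force: 0.7
```

```bash
python3 - <<'E'
from h import *
s=here(); c=cam("wrist")
cv2.imwrite("pics/w2.png",c["img"][:,:,::-1])
E
```

```text
t 11.95 mixer mm [-18.2  62.5 141.2] yaw [3.141 0.    2.976] F [0.2 0.4 0.4] q [ 0.03  0.57  1.4   0.    1.17 -1.38]
```

View pics/w2.png

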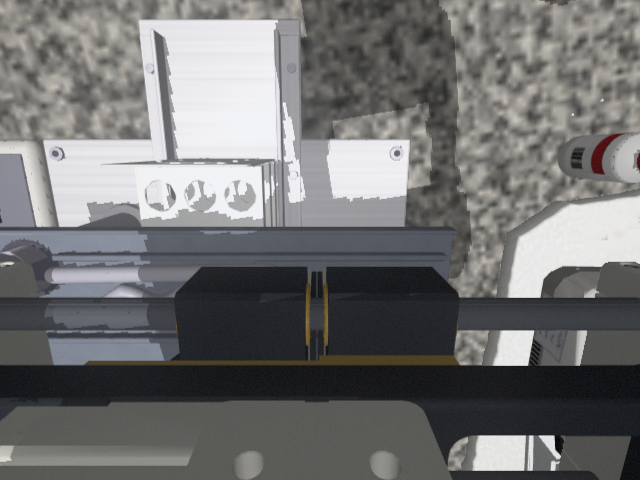

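The wrist view shows the clip sliding ahead of the fingers, with its straight leg entering the post at about (50,275). I'll push on slowly.

>>> step_arm([
  [1,0,-0.005,-0.0005,0],
  [1,0,-0.01,-0.0005,0],
  [1,0,-0.015,-0.0005,0],
  [1,0,-0.019,-0.0005,0],
  [1,0,-0.023,-0.0005,0],
  [1,0,-0.027,-0.0005,0],
  [1,0,-0.031,-0.0005,0],
  [1,0,-0.034,-0.0005,0],
  [1,0,-0.037,-0.0005,0],
  [1,0,-0.04,-0.0005,0],
  [1,0,-0.043,-0.0005,0],
  [1,0,-0.045,-0.0005,0],
])

```text
time: 13.5
tool_pos: [0.5968, 0.0505, 0.1422]
tool_rot: [3.139, 0.002, 2.976]
contact_force: [1.0, 7.6, 0.9]
opening: -0.0001
grip_force: 3.3
```

```bash
python3 -c "
from h import *
to((-18,12,142))"
```

```text
t 13.5 mixer mm [-17.8  19.4 142.2] yaw [3.139e+00 2.000e-03 2.976e+00] F [1.  7.6 0.9] q [-0.04  0.55  1.43  0.    1.16 -1.45]
(-18, 12, 142) shift [ 0.0002 -0.0074  0.0002]
twist to align 0.0
```

>>> step_arm([
  [1,0,-0.0015,0,0],
  [1,0,-0.003,0,0],
  [1,0,-0.0045,0,0],
  [1,0,-0.006,0,0],
  [1,0,-0.007,0,0],
  [1,0,-0.007,0,0],
])

```text
time: 14.25
tool_pos: [0.5956, 0.0432, 0.1422]
tool_rot: [3.14, 0.001, 2.976]
contact_force: [1.7, 4.8, 2.1]
opening: 0.0002
grip_force: 2.4
```

```bash
python3 -c "
from h import *
to((-18,12,142))"
```

```text
t 14.25 mixer mm [-17.8  11.9 142.2] yaw [3.140e+00 1.000e-03 2.976e+00] F [1.7 4.8 2.1] q [-0.06  0.55  1.44  0.    1.16 -1.46]
(-18, 12, 142) shift [0.0002 0.0001 0.0002]
twist to align 0.001
```

>>> step_arm([
  [1,0,-0.0015,0,0],
  [1,0,-0.003,0,0],
  [1,0,-0.0045,0,0],
  [1,0,-0.005,0,0],
  [1,0,-0.005,0,0],
])

```text
time: 14.88
tool_pos: [0.5947, 0.0381, 0.1422]
tool_rot: [3.14, 0.001, 2.976]
contact_force: [0.9, 5.2, 1.6]
opening: 0.0003
grip_force: 2.4
```

>>> step_arm([
  [1,0,-0.0015,0,0],
  [1,0,-0.003,0,0],
  [1,0,-0.0045,0,0],
  [1,0,-0.005,0,0],
  [1,0,-0.005,0,0],
])

```text
time: 15.5
tool_pos: [0.5935, 0.032, 0.142]
tool_rot: [-3.141, 0.001, 2.976]
contact_force: [-0.0, 3.3, 4.5]
opening: 0.0004
grip_force: 2.6
```

>>> step_arm([
  [1,0,-0.001,0,0],
  [1,0,-0.002,0,0],
  [1,0,-0.003,0,0],
  [1,0,-0.003,0,0],
])

```text
time: 16.0
tool_pos: [0.593, 0.0292, 0.142]
tool_rot: [3.141, 0.001, 2.976]
contact_force: [0.6, 3.3, 6.1]
opening: 0.0009
grip_force: 3.1
```

```bash
python3 -c "
from h import *
here()"
```

```text
t 16.0 mixer mm [-18.1  -2.3 142. ] yaw [3.141e+00 1.000e-03 2.976e+00] F [0.6 3.3 6.1] q [-0.08  0.54  1.45  0.    1.15 -1.48]
```

Force alone doesn't settle it, so I'll back off and look.

>>> step_arm([
  [1,0,0.01,0,0],
  [1,0,0.02,-0.03,0],
  [1,0,0.05,-0.08,0],
  [1,0,0.08,-0.1,0],
  [1,-0.01,0.12,-0.11,0],
  [1,-0.01,0.12,-0.11,0],
  [1,-0.01,0.12,-0.11,0],
])

```text
time: 16.88
tool_pos: [0.6219, 0.1456, 0.2504]
tool_rot: [-3.14, -0.002, 2.976]
contact_force: [-0.2, 0.2, -0.2]
opening: 0.0007
grip_force: 0.0
```

```bash
cat > wl.py <<'E'
from h import *
from scipy.spatial.transform import Rotation as R
def wrist():
    s=here(); c=cam("wrist"); T=np.array(c["T_tool_cam"]); Rt=R.from_euler("xyz",s["tool_rot"]).as_matrix()
    z=c["range_z"]; v,u=np.mgrid[0:480,0:640]
    P=np.stack([(u-c["cx"])/c["fx"]*z,(v-c["cy"])/c["fy"]*z,z],-1)
    M=mx((P@T[:3,:3].T+T[:3,3])@Rt.T+s["tool_pos"])*1000; M[z==0]=np.nan
    return c,M
E
python3 - <<'E'
from wl import *
c,M=wrist(); x,y,zz=M[...,0],M[...,1],M[...,2]
def rng(n,m): print(n,m.sum(),np.round(np.nanpercentile(M[m],[1,50,99],axis=0),1).tolist() if m.sum() else "")
rng("plate",(abs(zz-140)<2.5)&(abs(x)<60)&(abs(y)<130))
m=(zz>144.5)&(zz<153)&(x>-36)&(x<1)&(y>-62)&(y<122); rng("clip",m)
cv2.imwrite("pics/w3.png",cv2.resize(c["img"][150:350,0:330,::-1],(792,480),interpolation=cv2.INTER_CUBIC))
E
```

```text
t 16.88 mixer mm [ -8.8 117.3 250.4] yaw [-3.140e+00 -2.000e-03  2.976e+00] F [-0.2  0.2 -0.2] q [ 0.11  0.55  1.13 -0.    1.47 -1.29]
plate 21986 [[-46.5, -114.2, 137.7], [-7.7, 5.6, 139.1], [41.5, 124.5, 142.2]]
clip 1613 [[-35.8, -61.4, 144.6], [-22.4, -32.3, 146.4], [0.4, 108.9, 148.4]]
```

View pics/w3.png

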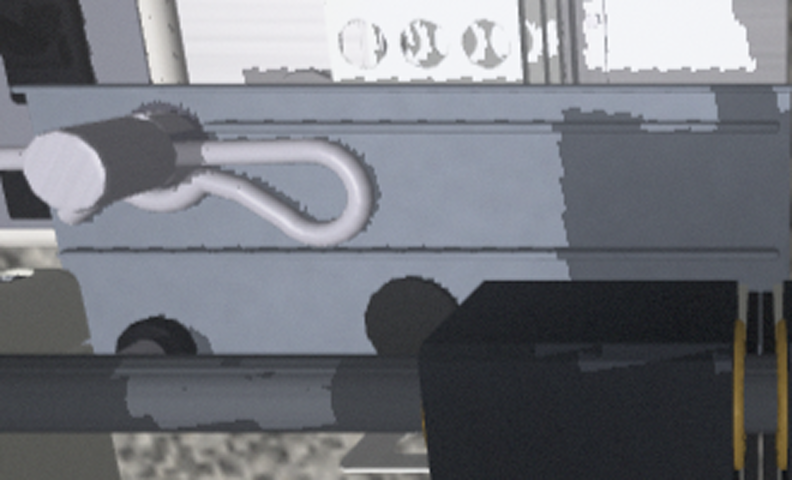

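The clip is through the post: its tip shows left of the post at (8,158) and the bow's edge is at (378,195) in the crop. Next I'll measure the bow's rear, which should be at mixer y -7.

```bash
python3 - <<'E'
from wl import *
c,M=wrist(); x,y,zz=M[...,0],M[...,1],M[...,2]
sel=np.zeros(zz.shape,bool); sel[195:260,60:170]=1
for t in (142.5,143.5,144.5,146.5):
    m=sel&(zz>t)&(zz<151)&(x>-28)&(x<-8)&(y>-40); yy=np.sort(y[m]); print(t,m.sum(),yy[-8:].round(1))
# ray cast of bow rim pixel at bow mid-height vs plate
for u in range(150,164): print(u,np.round(M[231,u],1),c["img"][231,u])
E
```

```text
t 16.93 mixer mm [ -8.7 116.8 250.6] yaw [-3.140e+00 -2.000e-03  2.975e+00] F [-0.6  0.1 -0.7] q [ 0.11  0.55  1.13 -0.    1.47 -1.29]
142.5 445 [-9.1 -9.  -9.  -9.  -8.8 -8.8 -8.7 -8.7]
143.5 427 [-9.3 -9.3 -9.2 -9.1 -9.  -9.  -8.8 -8.7]
144.5 378 [-9.6 -9.6 -9.5 -9.3 -9.3 -9.  -8.8 -8.7]
146.5 178 [-10.9 -10.7 -10.6 -10.4 -10.4 -10.3 -10.2  -9.7]
150 [-15.2 -10.9 148.2] [201 197 209]
151 [-15.1 -10.4 147.6] [181 178 190]
152 [-14.6 -10.8 145.3] [163 162 173]
153 [-14.7  -9.8 145.8] [145 144 154]
154 [-14.2 -10.  143.7] [119 117 126]
155 [-14.3  -9.  144.1] [ 93  95 101]
156 [-13.6  -9.6 141.2] [ 89  92 101]
157 [-12.9 -10.3 138. ] [ 96 101 111]
158 [-13.4  -8.5 140.2] [ 99 105 116]
159 [-13.3  -8.  139.7] [133 140 154]
160 [-13.1  -7.5 139. ] [144 151 166]
161 [-13.4  -6.1 140.3] [148 154 169]
162 [-13.3  -5.4 140. ] [145 151 167]
163 [-13.3  -4.8 139.7] [146 154 169]
```

The bow measures -8.8 mm. The wrist calibration has a bias of about -1.7 mm on the post, so this matches home. I'll confirm with a short firm push.

>>> step_arm([
  [1,0.009,-0.05,0,0],
  [1,0.009,-0.09,0,0],
  [1,0.009,-0.105,0.04,0],
  [1,0.009,-0.105,0.09,0],
  [1,0.009,-0.105,0.106,0],
  [1,0.009,-0.106,0.1085,0],
  [1,0.009,-0.111,0.1085,0],
  [1,0.009,-0.116,0.1085,0],
  [1,0.009,-0.119,0.1085,0],
  [1,0.009,-0.121,0.1085,0],
  [1,0.009,-0.1225,0.1085,0],
  [1,0.009,-0.1225,0.1085,0],
])

```text
time: 18.48
tool_pos: [0.5937, 0.0272, 0.1435]
tool_rot: [3.141, 0.001, 2.976]
contact_force: [0.5, 3.2, 2.2]
opening: 0.0005
grip_force: 1.8
```

```bash
python3 -c "
from h import *
here()"
```

```text
t 18.48 mixer mm [-17.   -4.2 143.5] yaw [3.141e+00 1.000e-03 2.976e+00] F [0.5 3.2 2.2] q [-0.08  0.54  1.44  0.    1.16 -1.49]
```

>>> step_arm([
  [1,0,-0.001,0,0],
  [1,0,-0.002,0,0],
  [1,0,-0.003,0,0],
  [1,0,-0.003,0,0],
])

```text
time: 18.98
tool_pos: [0.5937, 0.026, 0.1436]
tool_rot: [3.138, 0.001, 2.976]
contact_force: [3.5, 10.9, 1.2]
opening: 0.0006
grip_force: 4.4
```

>>> step_arm([
  [1,0,-0.001,0,0],
  [1,0,-0.002,0,0],
  [1,0,-0.002,0,0],
])

```text
time: 19.35
tool_pos: [0.5937, 0.0254, 0.1438]
tool_rot: [3.135, 0.002, 2.977]
contact_force: [3.8, 14.7, 2.6]
opening: 0.0002
grip_force: 6.5
```

>>> step_arm([
  [1,0,0.015,0,0],
  [1,0,0.025,-0.03,0],
  [1,0,0.05,-0.08,0],
  [1,-0.005,0.08,-0.1,0],
  [1,-0.01,0.12,-0.11,0],
  [1,-0.01,0.125,-0.11,0],
  [1,-0.01,0.125,-0.11,0],
])

```text
time: 20.23
tool_pos: [0.6226, 0.1431, 0.2523]
tool_rot: [-3.14, -0.002, 2.976]
contact_force: [-0.1, -1.1, -0.0]
opening: 0.0003
grip_force: 0.0
```

```bash
python3 - <<'E'
from wl import *
c,M=wrist(); x,y,zz=M[...,0],M[...,1],M[...,2]
m=(zz>143)&(zz<151)&(x>-28)&(x<-8)&(y>-40)&(y<60); m[:,200:]=0; print(m.sum(),np.sort(y[m])[-10:].round(1))
cv2.imwrite("pics/w4.png",cv2.resize(c["img"][170:270,0:170,::-1],(800,470),interpolation=cv2.INTER_CUBIC))
E
```

```text
t 20.23 mixer mm [ -7.7 115.  252.3] yaw [-3.140e+00 -2.000e-03  2.976e+00] F [-0.1 -1.1 -0. ] q [ 0.11  0.54  1.13 -0.    1.47 -1.3 ]
438 [-10.2 -10.2 -10.1 -10.1 -10.   -9.9  -9.9  -9.9  -9.8  -9.7]
```

View pics/w4.png

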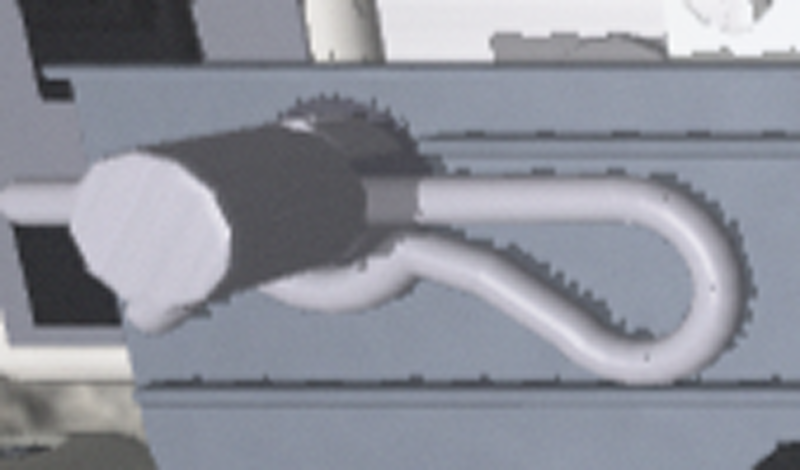

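The bent leg now hugs the post: the hollow shows at (340,290) and the tip is out on the far side at (10,200). The push moved it 1 mm more and met a firm stop, so the clip is home. Next is the switch, with the hand turned 90° to clear the plate.

>>> step_arm([
  [1,0.01,-0.03,0,0.17],
  [1,0.02,-0.06,0,0.34],
  [1,0.035,-0.1,0,0.51],
  [1,0.05,-0.14,0,0.68],
  [1,0.065,-0.18,0,0.85],
  [1,0.08,-0.22,0,1.02],
  [1,0.09,-0.255,0,1.19],
  [1,0.1,-0.285,0,1.36],
  [1,0.102,-0.295,0,1.53],
  [1,0.102,-0.295,0.02,1.57],
  [1,0.102,-0.295,0.06,1.57],
  [1,0.102,-0.295,0.11,1.57],
  [1,0.102,-0.295,0.15,1.57],
  [1,0.102,-0.295,0.17,1.57],
  [1,0.102,-0.295,0.176,1.57],
  [1,0.102,-0.295,0.176,1.57],
])

```text
time: 22.28
tool_pos: [0.4736, -0.1313, 0.0774]
tool_rot: [-3.141, 0.0, 1.405]
contact_force: [-0.1, 0.5, -0.3]
opening: 0.0003
grip_force: 0.0
```

```bash
python3 -c "
from h import *
to((-85,-180,76),(-45,-180,76))"
```

```text
t 22.27 mixer mm [-109.3 -180.3   77.4] yaw [-3.141  0.     1.405] F [-0.1  0.5 -0.3] q [-0.43  0.46  1.81 -0.    0.87 -0.26]
(-85, -180, 76) shift [0.0003 0.0243 0.0014]
(-45, -180, 76) shift [0.0003 0.0643 0.0014]
twist to align -1.571
```

>>> step_arm([
  [1,0,0.012,0,0],
  [1,0,0.02,0,0],
  [1,0,0.026,0,0],
  [1,0,0.032,0,0],
  [1,0,0.038,0,0],
  [1,0,0.043,0,0],
  [1,0,0.047,0,0],
  [1,0,0.05,0,0],
  [1,0,0.053,0,0],
  [1,0,0.053,0,0],
])

```text
time: 23.52
tool_pos: [0.5244, -0.139, 0.0764]
tool_rot: [-3.137, -0.001, 1.406]
contact_force: [-6.6, 0.6, 1.9]
opening: 0.0004
grip_force: 3.1
```

>>> step_arm([
  [1,0,0.002,0,0],
  [1,0,0.004,0,0],
  [1,0,0.005,0,0],
  [1,0,0.005,0,0],
])

```text
time: 24.02
tool_pos: [0.5248, -0.139, 0.0763]
tool_rot: [-3.127, -0.001, 1.406]
contact_force: [-22.8, 1.8, 12.5]
opening: 0.0003
grip_force: 13.0
```

>>> step_arm([
  [1,0,-0.01,0,0],
  [1,0,-0.04,0,0],
  [1,0,-0.06,-0.03,0],
  [1,0,-0.06,-0.08,0],
  [1,0.03,-0.07,-0.13,0],
  [1,0.08,-0.08,-0.15,0],
  [1,0.13,-0.09,-0.15,0],
  [1,0.17,-0.09,-0.15,0],
  [1,0.17,-0.09,-0.15,0],
])

```text
time: 25.15
tool_pos: [0.4706, 0.0444, 0.2273]
tool_rot: [3.14, -0.001, 1.41]
contact_force: [-0.7, -0.4, 0.8]
opening: 0.0006
grip_force: 0.0
```

```bash
python3 - <<'E'
from h import *
here(); c=cam("top"); M=mx(pts(c))*1000
x,y,z=M[...,0],M[...,1],M[...,2]
def rng(n,m): print(n,m.sum(),np.round(np.nanpercentile(M[m],[2,50,98],axis=0),1).tolist() if m.sum() else "")
rng("switch",(z>75)&(z<110)&(y<-165)&(y>-195)&(x<0)&(x>-90))
rng("rack end",(abs(y)<30)&(x<-60)&(x>-180)&(z>135)&(z<150))
rng("plate",(abs(y)<125)&(abs(x)<50)&(abs(z-140)<4))
cv2.imwrite("pics/end.png",cv2.resize(c["img"][190:330,180:410,::-1],(800,487),interpolation=cv2.INTER_CUBIC))
E
```

```text
t 25.15 mixer mm [-141.3   -7.5  227.3] yaw [ 3.14e+00 -1.00e-03  1.41e+00] F [-0.7 -0.4  0.8] q [-0.07  0.24  1.66  0.    1.23  0.09]
switch 35 [[-53.2, -186.5, 75.6], [-44.2, -179.4, 84.4], [-37.0, -172.0, 94.6]]
rack end 0 
plate 1829 [[-44.7, -112.9, 136.3], [10.1, 11.3, 140.3], [48.4, 121.6, 143.8]]
```

View pics/end.png

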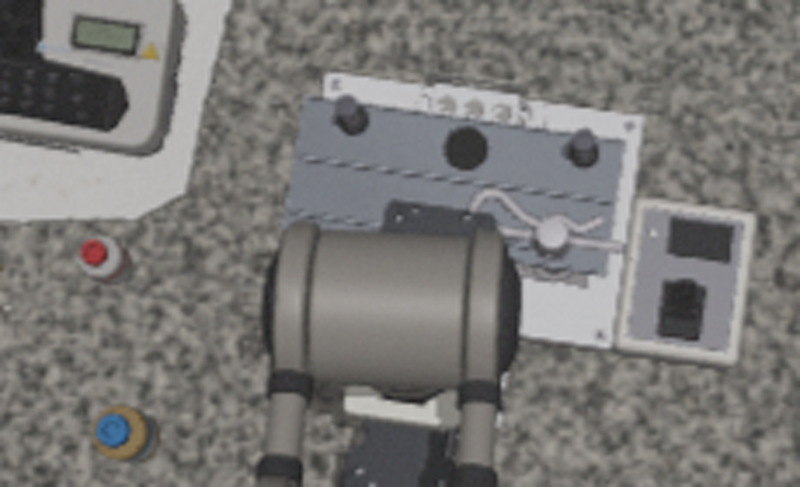

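The end view shows the paddle over to the back (tip at x about -38 mm), the clip through the post with its bent leg round it at (553,235), the plate at 140 mm, and the rack's far end at the stop (480,105). Bottles stand where they were, and the arm is clear of everything.

```bash
python3 -c "
from cell import *
print(hand_in())"
```

```text
the job is handed in; nothing more can be done
None
```

I handed the job in at about 25 s: the rack is home, the plate fully down, the clip snapped round the post and the switch over to the back; hand-in returned no verdict.

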